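# Count out tablets on a counting tray

### The job

On the blue counting tray, sweep the three white tablets across the platform with your fingertips over its edge so that they lie flat on the floor of the trough along the tray's side, leaving the two orange ones on the platform; slide the tablets only, never pick one up. Then push the trough's clear hinged cover fully shut over them. Leave everything else on the bench where it is.

Things in the scene. Friction and masses are not known exactly. Their poses are not given: they have to be found in the camera images.
- counting_tray: Blue tablet counting tray, fixed, 230 mm (its x) by 172 mm (its y), rims 28 mm high. Origin: centre of its underside, on the bench; z up. Flat platform at z = 20 mm, x -111..111 mm, y -82..40 mm; a 4 mm thick rim stands 8 mm above it on three sides, none on the +y side. The tablets start in five lanes about 42 mm apart in the tray's x, so each can be pushed along +y past its neighbours.
- platform_edge (a point): Middle of the platform's +y edge (tray y = 40 mm, z = 20 mm), a plain drop of 11 mm into the trough. A tablet pushed only just over it stays leaning on the edge, in the cover's way; with the fingers' face 12 to 15 mm past the edge it drops flat. Axes as the tray's.
- trough_floor (a point): Centre of the trough's floor (tray y = 61 mm, z = 9 mm). The trough spans tray y 40..82 mm and the whole length in x; beyond it a 4 mm wall, 27.5 mm high, carries the cover's hinge. A low sill and a pouring lip that juts out 20 mm close its -x end. Axes as the tray's.
- trough_cover (a joint): Clear cover of the trough, 220 mm long (tray x), 48 mm wide, 3 mm thick; a lip under its free edge reaches down almost to the platform. Hinge angle in rad: 0 = shut (level, its top 31 mm above the bench), 1.57 = upright, 2.0 = stop, leaning outward to +y. Starts at 1.7 to 1.95; a friction hinge (0.3 N at the free edge) holds it at any angle, so push it all the way down.
- cover_hinge (a point): Middle of the cover's hinge line, which runs along the tray's x (tray y = 86 mm, z = 29.5 mm). Axes as the tray's.
- cover_edge (a point): Middle of the cover's free edge, 48 mm from the hinge line. It moves with the cover.
- white_tablet_0: White tablet, a flat round disc 24 mm in diameter and 8 mm thick, 12 g, score line on top; origin at the centre of its underside, z up. It starts lying flat on the tray's platform and slides easily.
- white_tablet_1: White tablet, a flat round disc 24 mm in diameter and 8 mm thick, 12 g, score line on top; origin at the centre of its underside, z up. It starts lying flat on the tray's platform and slides easily.
- white_tablet_2: White tablet, a flat round disc 24 mm in diameter and 8 mm thick, 12 g, score line on top; origin at the centre of its underside, z up. It starts lying flat on the tray's platform and slides easily.
- orange_tablet_0: Orange tablet, a flat round disc 24 mm in diameter and 8 mm thick, 12 g, score line on top; origin at the centre of its underside, z up. It starts lying flat on the tray's platform and slides easily.
- orange_tablet_1: Orange tablet, a flat round disc 24 mm in diameter and 8 mm thick, 12 g, score line on top; origin at the centre of its underside, z up. It starts lying flat on the tray's platform and slides easily.
- stock_bottle: White bottle with a cream cap, 54 mm in diameter, 95 mm high, loose bystander; origin under its centre.
- timer: Light grey bench timer, 65 x 70 x 18 mm, loose bystander; origin under its centre.
- petri_dish: Clear petri dish, 94 mm in diameter, 14 mm high, loose bystander; origin under its centre.

How it is judged:
By the outcome, as a careful person would: the job done as asked, in the order asked, and still so for the second after the job is handed in, with the robot touching nothing.
It also fails if it takes over 51 s, if anything falls off the work surface, if the arm or the gripper's body presses on something with over 40 N, if the wrist force passes 120 N, or if a joint passes its speed limit or range.

### The arm

A 6-joint arm with a two-finger parallel gripper is mounted at the origin on a cart in front of the work surface, level with it; the furniture and walls round the work are solid. World frame = base frame: x ahead of the robot, y to its left, z up, the work surface at z = 0. Lengths are in m, angles in degrees, forces in N, time in s.
With the tool pointing down it reaches from about 0.4 to 0.825 m from the base axis. Payload 7 kg.
Tool frame: the origin (TCP) lies at the centre of the arm's flange, where the gripper is bolted on; the fingertips stand 178 mm ahead of it and the grasp point (between the pads) lies 159 mm ahead of it (tip_reach is the distance from the TCP to the fingertips, in m); z points along the fingers, y is the line along which they close (so a half turn about z gives the same grasp; the last joint's range is limited). The gripper opens to 88 mm and grips with 3 to 60 N. Pads are 19 mm wide; open, the fingers measure 130 mm over their backs; the gripper's body (78 mm by 193 mm) begins 47 mm behind the grasp point.
Start: joints at [-48.925, 20.546, 0.682, 0, -70.136, -16.507], TCP at [0.281, -0.614, 0.405] pointing down, gripper open.
Joint ranges: [-176.03, 176.03], [-82.01, 121.73], [-58.28, 71.71], [-173.87, 95.51], [-174.79, -0.11], [-173.66, 173.66]. Speed limits (degrees/s): [136.94, 136.94, 172.46, 180, 180, 180].

### API

Orientations are given as [roll, pitch, yaw] about the fixed x, y, z axes, in that order (R = Rz(yaw) Ry(pitch) Rx(roll)).
In Python, from plant import * gives the robot as it stands.
- The arm moves only by the shell command python3 -m handwheel 'ROWS'. ROWS is JSON, a list of rows, each a list of 7 numbers: the opening, from -1 (shut) to 1 (fully open), then the shift along the tool's x, y, z as a fraction of full scale, then the turn, a rotation vector about the tool's x, y, z as a fraction of full scale. A call has 1 to 5 rows; each row shifts and turns the commanded pose from where the row before left it, along the tool's axes as they then stand; what a row does not reach is not made up. Full scale, the value 1, is 0.025 m for a shift and 6 degrees for a turn. A row lasts 1/8 s, in which the tool goes at most 62.5 mm and 10.7 degrees, less where a joint would pass 70% of its speed; a pose out of reach is approached as far as the arm can. A call with a number of a shift or a turn outside -1 to 1 is refused whole. A call with a gripper value outside its range is refused whole. The fingers move at their own pace and stop on an object; the grip force is fixed at half the most. Time passes only in rows, so rows that do not move let the fingers close. It gives the time, the measured TCP pose, the force, the opening and the grip force at its end, in the units of the state.
- get_obs(): the state, without advancing time (a new reading comes with each control period).
- snapshot(name): name is "side" or "top" or "wrist"; returns a dict with "color" (420x560x3 uint8, red, green, blue), "fx", "fy", "cx", "cy" (pixels), "R" (3x3) and "t" (3): a world point X has camera coordinates R X + t; the wrist camera has in their place "tool_from_camera" (4x4, takes a point from camera to tool coordinates, whose origin is the TCP and whose axes are the flange's). Camera axes: x right, y down, z forward; pixel columns grow to the right and rows downward; lengths in m; the calibration is good to about 2 mm. The wrist camera is an equidistant fisheye: a pixel r from the principal point sees the ray r / f radians off the axis. A picture is of the moment at which its call begins: read the wrist's pose just before it. There is no depth.
- close_job(): hands the job in; it is judged then, once.
The state is a dict: "clock": time; "joint_pos": joint angles; "qvel": joint speeds; "tau": joint torques, N m; "tool_pos": TCP position; "orientation": TCP orientation; "force": force on the tool from outside, world axes, zero at the start; "moment": the same for the moment, N m; "opening": finger opening in m; "gripper_force": force on a finger pad.
Only numpy, scipy, OpenCV 4.12 (cv2) and the standard library are available. Lean on these libraries where they do the work, as an engineer would, in place of code of your own. Each camera call takes 0.05 s, during which the arm holds its last target. There are 200 camera calls.

## Working session

There is one attempt and no reset: what is moved stays moved. The work goes in short steps, Python scripts to look and compute and a shell command to move; the robot and the scene stay as the last step left them, time stands still between calls to the robot, and variables do not carry over. Pictures are saved under pics/ and viewed, at most 10 in all, crops included, and the job is handed in when it is done.

```bash
mkdir -p pics; python3 - <<'E'
from plant import *
import cv2,numpy as np
o=get_obs();print(o)
for n in("top","side"):
    s=snapshot(n);cv2.imwrite(f"pics/{n}0.png",s["color"][:,:,::-1]);print(n,s["fx"],s["fy"],s["cx"],s["cy"],np.array(s["R"]).round(4).tolist(),s["t"])
E
```

```text
{'clock': 0.0, 'joint_pos': array([-4.89230715e+01,  2.05923964e+01,  6.33135169e-01, -2.06292002e-02,
       -7.01355057e+01, -1.65086134e+01]), 'qvel': array([ 0.01558757, -0.0584478 ,  0.11479956,  0.00398315, -0.0636624 ,
       -0.03332008]), 'tau': array([ 2.41201858e-03, -5.82713914e+01,  2.93052810e+01,  6.99740499e+00,
        6.75927935e-03, -1.61017288e-04]), 'tool_pos': array([ 0.28058769, -0.61370338,  0.40370513]), 'orientation': array([ 1.79903629e+02, -8.33844322e-03, -1.55438704e+02]), 'force': array([-0.21783478,  0.85364893,  0.0932538 ]), 'moment': array([-0.02559968,  0.00827152,  0.01841433]), 'gripper_force': 0.0, 'opening': 0.08763126184102135}
top 411.29339756682555 411.29339756682555 277.1935401868595 210.24892791509285 [[-0.0156, -0.9998, -0.0134], [-0.988, 0.0175, -0.1535], [0.1537, 0.0108, -0.9881]] [-0.09618605  0.51241387  1.02340898]
side 380.9822543702321 380.9822543702321 280.20903667728714 205.73391838284832 [[0.7999, -0.5997, -0.0236], [-0.3464, -0.4291, -0.8342], [0.4901, 0.6754, -0.551]] [-0.47055316  0.16033217  0.98013831]
```

View pics/top0.png

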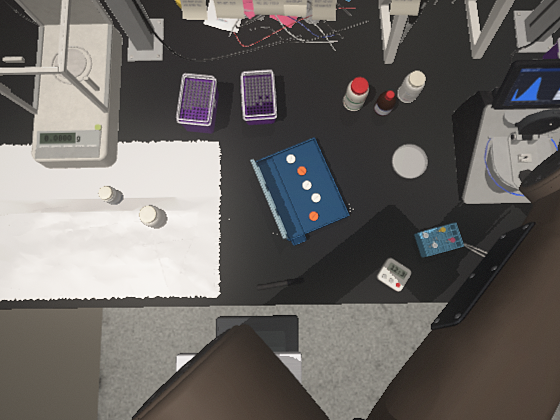

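View pics/side0.png

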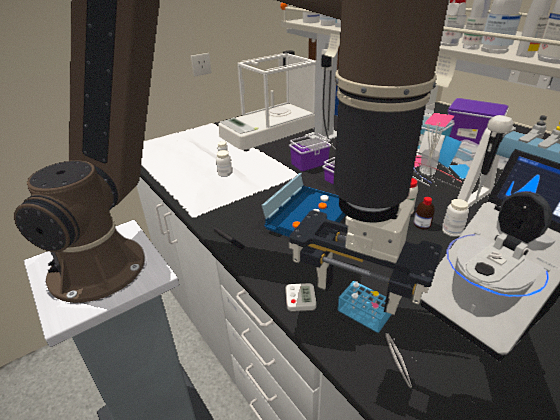

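The top view shows the tray near (300,190), with its trough and cover on the left edge from (254,160) to (290,242). White tablets are at (291,159), (307,185) and (316,198), orange ones at (302,171) and (314,216). The side view shows the same, with the gripper partly hiding the tray.

```bash
cat > h.py <<'E'
from plant import *
import cv2,numpy as np
def ray(s,uv,z):
    R=np.array(s["R"]);c=-R.T@np.array(s["t"])
    d=R.T@np.array([(uv[0]-s["cx"])/s["fx"],(uv[1]-s["cy"])/s["fy"],1])
    return c+d*(z-c[2])/d[2]
def proj(s,X):
    p=np.array(s["R"])@X+np.array(s["t"]);return np.array([s["fx"]*p[0]/p[2]+s["cx"],s["fy"]*p[1]/p[2]+s["cy"]])
def blobs(s,z=.028,box=(240,130,360,250)):
    im=s["color"];hsv=cv2.cvtColor(im,cv2.COLOR_RGB2HSV);out=[]
    for n,lo,hi in(("W",(0,0,170),(180,60,255)),("O",(5,120,150),(22,255,255))):
        m=cv2.inRange(hsv,lo,hi);k=np.zeros_like(m);k[box[1]:box[3],box[0]:box[2]]=1
        N,_,st,c=cv2.connectedComponentsWithStats(m*k)
        for i in range(1,N):
            if st[i,4]>15: out.append((n,st[i,4],c[i].round(1),ray(s,c[i],z).round(4)))
    return out
E
python3 - <<'E'
from h import *
s=snapshot("top")
for b in blobs(s):print(*b)
im=s["color"]
hsv=cv2.cvtColor(im,cv2.COLOR_RGB2HSV)
m=cv2.inRange(hsv,(95,100,50),(115,255,255));m[:, :240]=0;m[:,360:]=0;m[:130]=0;m[250:]=0
c=max(cv2.findContours(m,0,2)[0],key=cv2.contourArea)
print(cv2.approxPolyDP(c,2,True)[:,0].tolist(),cv2.minAreaRect(c))
cv2.imwrite("pics/c1.png",cv2.resize(im[130:250,240:360,::-1],None,fx=5,fy=5,interpolation=2)[:, :])
E
```

```text
W 58 [290.4 158.6] [ 0.651  -0.1418  0.028 ]
W 261 [268.6 198.8] [ 0.5432 -0.0825  0.028 ]
W 63 [306.4 184.9] [ 0.5787 -0.1825  0.028 ]
W 61 [315.7 197.3] [ 0.5449 -0.2061  0.028 ]
O 58 [301.4 170.4] [ 0.6181 -0.1703  0.028 ]
O 64 [313.2 215.8] [ 0.4961 -0.1979  0.028 ]
[[314, 137], [256, 161], [261, 161], [257, 163], [287, 231], [287, 239], [294, 245], [306, 239], [305, 233], [349, 215]] ((302.7672424316406, 190.9569091796875), (92.96495819091797, 66.83497619628906), 66.80140686035156)
```

View pics/c1.png

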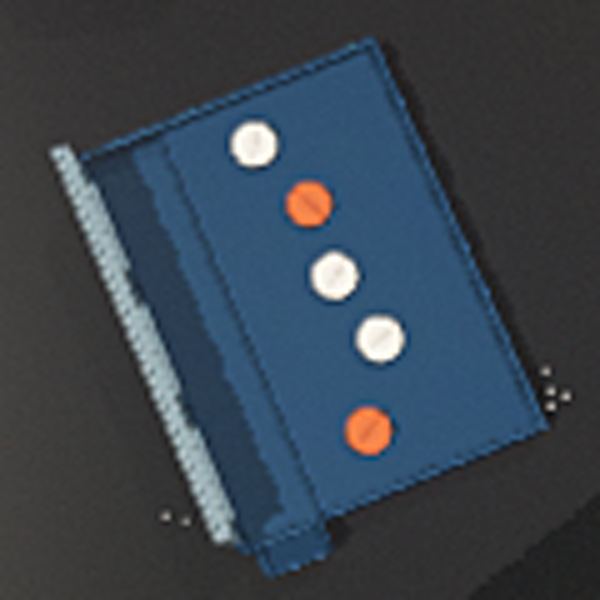

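The crop shows the platform edge from about (167,147) to (325,515), the −y rim from (376,40) to (547,425), the cover leaning outward on the left and the pouring lip at the bottom.

```bash
cat >> h.py <<'E'
def P(s,x,y,z): return ray(s,((x+.5)/5-.5+240,(y+.5)/5-.5+130),z)
E
python3 - <<'E'
from h import *
s=snapshot("top")
e1,e0=P(s,167,147,.02),P(s,325,515,.02); r1,r0=P(s,376,40,.028),P(s,547,427,.028)
for a,b in((e0,e1),(r0,r1)):
    d=(b-a)[:2];print(a.round(4),b.round(4),np.hypot(*d),np.degrees(np.arctan2(d[1],d[0])))
d=(e1-e0)[:2]+(r1-r0)[:2];yaw=np.arctan2(d[1],d[0]);u=np.array([np.cos(yaw),np.sin(yaw)]);v=np.array([-u[1],u[0]])
print("edge-rim dist",((e0+e1-r0-r1)/2)[:2]@v,"expect .126")
# origin: x from rim mid, y from both
ox=((r0+r1)/2)[:2]@u; oy=(((r0+r1)/2)[:2]@v+.086+((e0+e1)/2)[:2]@v-.040)/2
O=ox*u+oy*v;print("O",O,"yaw",np.degrees(yaw))
for b in blobs(s):
    w=b[3][:2]-O;print(b[0],w@u,w@v)
# check: project corners
for X in((.115,-.086,.028),(-.115,-.086,.028),(.115,.086,.028),(-.111,.04,.02),(.111,.04,.02)):
    w=np.append(O+X[0]*u+X[1]*v,X[2]);p=proj(s,w);print(X,((p-(240,130))*5+2).round())
o=get_obs();R=cv2.Rodrigues(np.zeros(3))[0]
E
```

```text
[ 0.4535 -0.175   0.02  ] [ 0.653  -0.0954  0.02  ] 0.21472435365125062 21.744149374709853
[ 0.4966 -0.291   0.028 ] [ 0.7077 -0.2084  0.028 ] 0.22659668133645158 21.367804761731463
edge-rim dist 0.12448839008697811 expect .126
O [ 0.57084372 -0.17042547] yaw 21.550914877358988
W 0.0850676129331285 -0.0028193312162152553
W 0.0063635397737604816 0.09191349766651602
W 0.0027052768537625476 -0.014265535632945539
W -0.03723427964512388 -0.023650727515494144
O 0.043998757454011966 -0.01724185213439882
O -0.0795911134195875 0.0016788724142810377
(0.115, -0.086, 0.028) [375.  37.]
(-0.115, -0.086, 0.028) [550. 429.]
(0.115, 0.086, 0.028) [ 78. 157.]
(-0.111, 0.04, 0.02) [323. 516.]
(0.111, 0.04, 0.02) [161. 135.]
```

```bash
for i in 1; do
python3 -m handwheel '[[-1,0,0,0,0,0,-1],[-1,0,0,0,0,0,-1],[-1,0,0,0,0,0,-1],[-1,0,0,0,0,0,-1],[-1,0,0,0,0,0,-1]]'
python3 -m handwheel '[[-1,0,0,0,0,0,-1],[-1,0,0,0,0,0,-1],[-1,0,0,0,0,0,-1],[-1,0,0,0,0,0,-1],[-1,0,0,0,0,0,-1]]'
python3 -m handwheel '[[-1,0,0,0,0,0,-1],[-1,0,0,0,0,0,-1],[-1,0,0,0,0,0,-1],[-1,0,0,0,0,0,-1],[-1,0,0,0,0,0,-0.5]]'; done
cat >> h.py <<'E'
from scipy.spatial.transform import Rotation as Ro
YAW=np.radians(21.55);TO=np.array([.5708,-.1704,0]);TR=Ro.from_euler('z',YAW).as_matrix()
def st():
    o=get_obs();R=Ro.from_euler('xyz',o["orientation"],degrees=True).as_matrix()
    return o,R,np.array(o["tool_pos"])
def go(*tray_tip):
    "rows needed to bring the tip to a tray point; and turn to square up"
    o,R,p=st();tip=p+R[:,2]*.178
    print("t",o["clock"],"tip in tray",(TR.T@(tip-TO)).round(4),"rpy",o["orientation"].round(2),"F",o["force"].round(1),"op",round(o["opening"],4),"J",o["joint_pos"].round(0))
    for q in tray_tip:
        w=TO+TR@np.array(q);d=R.T@(w-tip);print(q,"units",(d/.025).round(2));tip=w
E
python3 -c "
from h import *
go((-.037,-.052,.226),(-.037,-.052,.0235),(-.037,.044,.0235))"
```

```text
clock: 0.82
tool_pos: [0.2806, -0.6138, 0.4044]
orientation: [180.0, 0.0, -125.2]
force: [-0.5, -0.4, -0.6]
opening: 0.0433
gripper_force: 0.0
clock: 1.45
tool_pos: [0.2806, -0.6138, 0.4044]
orientation: [180.0, 0.0, -95.2]
force: [-0.7, 0.3, 0.3]
opening: 0.0006
gripper_force: 0.0
clock: 2.08
tool_pos: [0.2806, -0.6138, 0.4044]
orientation: [180.0, 0.0, -68.3]
force: [0.1, 0.1, 0.5]
opening: 0.0003
gripper_force: 0.0
t 2.075 tip in tray [-0.4328 -0.3057  0.2264] rpy [ 1.7999e+02  3.0000e-02 -6.8290e+01] F [0.1 0.1 0.5] op 0.0003 J [-49.  21.   1.  -0. -70.  71.]
(-0.037, -0.052, 0.226) units [-10.11 -15.86   0.02]
(-0.037, -0.052, 0.0235) units [ 0.  -0.   8.1]
(-0.037, 0.044, 0.0235) units [-3.84 -0.01  0.  ]
```

```bash

python3 -m handwheel '[[-1,-0.63,-0.99,0,0,0,0],[-1,-0.63,-0.99,0,0,0,0],[-1,-0.63,-0.99,0,0,0,0],[-1,-0.63,-0.99,0,0,0,0],[-1,-0.63,-0.99,0,0,0,0]]' | head -2
python3 -m handwheel '[[-1,-0.63,-0.99,0,0,0,0],[-1,-0.63,-0.99,0,0,0,0],[-1,-0.63,-0.99,0,0,0,0],[-1,-0.63,-0.99,0,0,0,0],[-1,-0.63,-0.99,0,0,0,0]]' | head -2
python3 -m handwheel '[[-1,-0.63,-0.99,0,0,0,0],[-1,-0.63,-0.99,0,0,0,0],[-1,-0.63,-0.99,0,0,0,0],[-1,-0.63,-0.99,0.5,0,0,0],[-1,-0.63,-0.99,1,0,0,0]]' |head -2
python3 -m handwheel '[[-1,-0.63,-0.99,1,0,0,0],[-1,0,0,1,0,0,0],[-1,0,0,1,0,0,0],[-1,0,0,0.5,0,0,0],[-1,0,0,0,0,0,0]]'|head -2
python3 - <<'E'
from h import *
go((-.037,-.052,.028),(-.037,-.052,.0235))
o,R,p=st();s=snapshot("wrist");cv2.imwrite("pics/w1.png",s["color"][:,:,::-1]);print({k:v for k,v in s.items() if k!="color"})
E
```

```text
clock: 2.7
tool_pos: [0.3672, -0.4943, 0.4045]
clock: 3.32
tool_pos: [0.4533, -0.3756, 0.4046]
clock: 3.95
tool_pos: [0.5398, -0.2569, 0.3677]
clock: 4.58
tool_pos: [0.5561, -0.234, 0.279]
t 4.575 tip in tray [-0.0373 -0.0536  0.101 ] rpy [ 1.7991e+02  4.0000e-02 -6.8440e+01] F [0.4 0.6 1. ] op 0.0006 J [ -4.  20. -18.  -0. -52.  26.]
(-0.037, -0.052, 0.028) units [-0.06 -0.02  2.92]
(-0.037, -0.052, 0.0235) units [ 0.   -0.    0.18]
{'fx': 325.19226210127806, 'fy': 325.19226210127806, 'cx': 278.027186906932, 'cy': 207.47248907136367, 'tool_from_camera': array([[ 1.70222292e-04, -9.62298260e-01, -2.71996378e-01,
         7.34779990e-02],
       [ 9.99999883e-01,  4.07673898e-05,  4.81594221e-04,
         5.50414624e-05],
       [-4.52348698e-04, -2.71996428e-01,  9.62298155e-01,
         1.87563844e-02],
       [ 0.00000000e+00,  0.00000000e+00,  0.00000000e+00,
         1.00000000e+00]])}
```

View pics/w1.png

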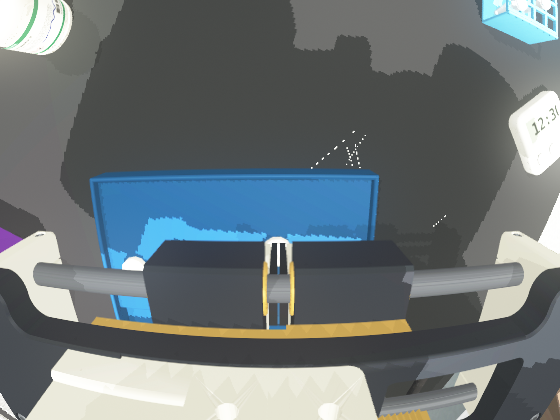

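The wrist view shows the closed fingertips at (278,240), the tray's −y rim corners at about (91,178) and (379,175), and a white tablet at (133,264).

```bash
cat >> h.py <<'E'
def wray(s,uv,z,R,p):
    a=np.array([uv[0]-s["cx"],uv[1]-s["cy"]]);r=np.hypot(*a);th=r/s["fx"]
    d=np.append(np.sin(th)*a/r,np.cos(th));T=s["tool_from_camera"]
    c=R@T[:3,3]+p;d=R@T[:3,:3]@d;return c+d*(z-c[2])/d[2]
E
python3 - <<'E'
from h import *
o,R,p=st();s=snapshot("wrist")
for uv in((91,178),(379,175),(235,175)):
    print((TR.T@(wray(s,uv,.028,R,p)-TO)).round(4))
# where tips would appear in side widths
E
```

```text
[ 0.1161 -0.0866  0.028 ]
[-0.1128 -0.0869  0.028 ]
[-0.0055 -0.0862  0.028 ]
```

```bash

python3 -m handwheel '[[-1,0,0.05,0.8,0,0,0],[-1,0,0,0.8,0,0,0],[-1,0,0,0.8,0,0,0],[-1,0,0,0.7,0,0,0],[-1,0,0,0,0,0,0]]' | head -5
python3 -c "
from h import *
go((-.038,.044,.0235))"
```

```text
clock: 5.3
tool_pos: [0.5548, -0.2344, 0.2014]
orientation: [179.9, 0.0, -68.4]
force: [0.1, 0.3, 1.0]
opening: 0.0003
t 5.3 tip in tray [-0.0386 -0.0535  0.0234] rpy [ 1.7992e+02  4.0000e-02 -6.8440e+01] F [0.1 0.3 1. ] op 0.0003 J [ -4.  25. -22.  -0. -43.  26.]
(-0.038, 0.044, 0.0235) units [-3.9  -0.03  0.  ]
```

```bash

python3 -m handwheel '[[-1,-0.3,0,0,0,0,0],[-1,-0.4,0,0,0,0,0],[-1,-0.4,0,0,0,0,0],[-1,-0.4,0,0,0,0,0],[-1,-0.4,0,0,0,0,0]]' | head -5
python3 -m handwheel '[[-1,-0.4,0,0,0,0,0],[-1,-0.4,0,0,0,0,0],[-1,-0.4,0,0,0,0,0],[-1,-0.4,0,0,0,0,0],[-1,-0.4,0,0,0,0,0]]' | head -5
python3 -m handwheel '[[-1,0,0,0,0,0,0],[-1,0,0,0,0,0,0]]' | head -5
python3 - <<'E'
from h import *
go((-.038,.044,.0235))
for n in("top","side"):
    s=snapshot(n);b=(240,130,360,250) if n=="top" else (240,160,360,280)
    cv2.imwrite(f"pics/{n}1.png",cv2.resize(s["color"][b[1]:b[3],b[0]:b[2],::-1],None,fx=4,fy=4))
a=np.hstack([cv2.imread("pics/top1.png")[:, :400],cv2.imread("pics/side1.png")[:, :400]]);cv2.imwrite("pics/ts1.png",a)
E
```

```text
clock: 5.92
tool_pos: [0.5374, -0.1894, 0.2024]
orientation: [-180.0, -0.0, -68.4]
force: [0.7, 0.4, -0.7]
opening: 0.0006
clock: 6.55
tool_pos: [0.519, -0.1431, 0.2022]
orientation: [180.0, 0.0, -68.4]
force: [-0.2, -0.5, -0.3]
opening: 0.0006
clock: 6.8
tool_pos: [0.5194, -0.1437, 0.2022]
orientation: [-180.0, -0.0, -68.4]
force: [0.1, -0.0, -0.7]
opening: 0.0006
t 6.8 tip in tray [-0.038   0.0437  0.0242] rpy [-1.7999e+02 -1.0000e-02 -6.8410e+01] F [ 0.1 -0.  -0.7] op 0.0006 J [  5.  21. -30.   0. -39.  16.]
(-0.038, 0.044, 0.0235) units [-0.01  0.    0.03]
```

View pics/ts1.png

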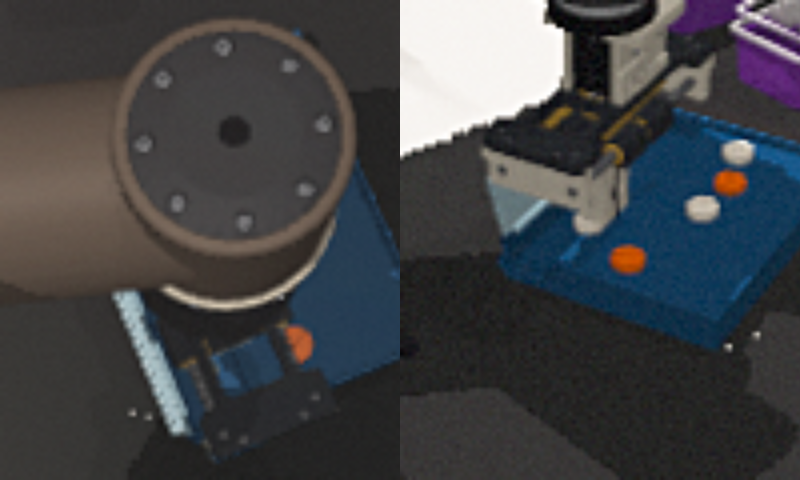

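The tablet has left the platform (side crop: only two whites and two oranges remain, fingers at the edge near (590,220)). Next: the middle white.

```bash

python3 -m handwheel '[[-1,0,0,-0.8,0,0,0],[-1,0.75,0,0,0,0,0],[-1,0.9,-0.5,0,0,0,0],[-1,0.9,-0.6,0,0,0,0],[-1,1,-0.5,0,0,0,0]]' | head -5
python3 -m handwheel '[[-1,0,0,0.4,0,0,0],[-1,0,0,0.4,0,0,0],[-1,0,0,0,0,0,0]]' | head -2
python3 - <<'E'
from h import *
go((.002,.044,.0235))
s=snapshot("top")
for b in blobs(s,.017):print(*b,TR.T@(b[3]-TO))
E
```

```text
clock: 7.52
tool_pos: [0.5899, -0.2131, 0.2214]
orientation: [180.0, 0.0, -68.5]
force: [0.8, 0.4, -0.3]
opening: 0.0003
clock: 7.9
tool_pos: [0.588, -0.2115, 0.2006]
t 7.9 tip in tray [ 0.0005 -0.0443  0.0226] rpy [ 1.7985e+02  8.0000e-02 -6.8440e+01] F [-0.3 -0.4  0.4] op 0.0005 J [ -2.  27. -19.  -0. -44.  23.]
(0.002, 0.044, 0.0235) units [-3.53 -0.06 -0.03]
W 46 [255.9 134.7] [ 0.7229 -0.0499  0.017 ] [0.18572903 0.05620842 0.017     ]
W 51 [332.4 165.1] [ 0.634  -0.2542  0.017 ] [ 0.02800132 -0.10115634  0.017     ]
W 295 [269.1 199.4] [ 0.5435 -0.0834  0.017 ] [0.00656458 0.09094612 0.017     ]
W 18 [289.6 160.8] [ 0.6479 -0.1398  0.017 ] [0.08295029 0.00014115 0.017     ]
W 47 [287.3 210.5] [ 0.5131 -0.131   0.017 ] [-0.03919449  0.0578398   0.017     ]
O 41 [313.4 215.7] [ 0.498  -0.1993  0.017 ] [-0.07832644 -0.00013943  0.017     ]
```

The first tablet is in the trough at tray (−39, 58) mm, clear of the edge.

```bash

python3 -m handwheel '[[-1,-0.3,-0.04,-0.03,0,0,0],[-1,-0.4,0,0,0,0,0],[-1,-0.4,0,0,0,0,0],[-1,-0.4,0,0,0,0,0],[-1,-0.4,0,0,0,0,0]]' | head -5
python3 -m handwheel '[[-1,-0.4,0,0,0,0,0],[-1,-0.4,0,0,0,0,0],[-1,-0.4,0,0,0,0,0],[-1,-0.4,0,0,0,0,0],[-1,-0.06,0,0,0,0,0]]' | head -5
python3 -m handwheel '[[-1,0,0,0,0,0,0],[-1,0,0,0,0,0,0]]' | head -5
python3 - <<'E'
from h import *
go((.002,.044,.0435),(.084,.044,.0435),(.084,-.034,.0435),(.084,-.034,.0235))
E
```

```text
clock: 8.57
tool_pos: [0.5723, -0.1662, 0.2031]
orientation: [-180.0, -0.0, -68.4]
force: [-0.0, 0.4, 0.0]
opening: 0.0008
clock: 9.2
tool_pos: [0.5571, -0.1278, 0.203]
orientation: [180.0, 0.0, -68.4]
force: [-0.0, 0.3, -0.1]
opening: 0.0004
clock: 9.45
tool_pos: [0.5574, -0.1286, 0.2029]
orientation: [-180.0, -0.0, -68.4]
force: [-0.3, 0.2, 0.2]
opening: 0.0006
t 9.45 tip in tray [0.0029 0.0438 0.0249] rpy [-180.     -0.    -68.45] F [-0.3  0.2  0.2] op 0.0006 J [  7.  23. -26.   0. -41.  15.]
(0.002, 0.044, 0.0435) units [-0.01  0.04 -0.74]
(0.084, 0.044, 0.0435) units [ 0.   -3.28  0.  ]
(0.084, -0.034, 0.0435) units [3.12 0.   0.  ]
(0.084, -0.034, 0.0235) units [-0.   0.   0.8]
```

```bash

python3 -m handwheel '[[-1,0,0,-0.8,0,0,0],[-1,0.78,-0.8,0,0,0,0],[-1,0.78,-0.8,0,0,0,0],[-1,0.78,-0.8,0,0,0,0],[-1,0.78,-0.82,0,0,0,0]]' | head -5
python3 -m handwheel '[[-1,0,0,0.45,0,0,0],[-1,0,0,0.4,0,0,0],[-1,0,0,0,0,0,0]]' | head -5
python3 - <<'E'
from h import *
go((.084,.044,.0235))
E
```

```text
clock: 10.07
tool_pos: [0.6616, -0.1721, 0.2227]
orientation: [180.0, 0.0, -68.5]
force: [0.0, 0.0, -0.6]
opening: 0.0004
clock: 10.45
tool_pos: [0.6597, -0.1712, 0.2002]
orientation: [179.9, 0.1, -68.4]
force: [0.0, 0.3, 0.2]
opening: 0.0004
t 10.45 tip in tray [ 0.0819 -0.0332  0.0222] rpy [ 1.7985e+02  7.0000e-02 -6.8440e+01] F [0.  0.3 0.2] op 0.0004 J [  2.  31. -11.  -0. -48.  20.]
(0.084, 0.044, 0.0235) units [-3.09 -0.08 -0.05]
```

```bash

python3 -m handwheel '[[-1,-0.3,-0.04,-0.04,0,0,0],[-1,-0.4,0,0,0,0,0],[-1,-0.4,0,0,0,0,0],[-1,-0.4,0,0,0,0,0],[-1,-0.4,0,0,0,0,0]]' | head -5
python3 -m handwheel '[[-1,-0.4,0,0,0,0,0],[-1,-0.4,0,0,0,0,0],[-1,-0.4,0,0,0,0,0],[-1,0,0,0,0,0,0],[-1,0,0,0,0,0,0]]' | head -5
python3 - <<'E'
from h import *
go((.08,-.034,.0435))
E
python3 -m handwheel '[[-1,0,0,-0.8,0,0,0],[-1,0.8,0.5,-0.8,0,0,0],[-1,1,1,-0.8,0,0,0],[-1,1,1,-0.8,0,0,0],[-1,1,1,0,0,0,0]]' | head -5
python3 -m handwheel '[[-1,1,0,0,0,0,0],[-1,1,0,0,0,0,0],[-1,1,0,0,0,0,0],[-1,0,0,0,0,0,0]]' | head -5
python3 - <<'E'
from h import *
go((0,0,.1))
s=snapshot("top")
for z in(.017,.028):
  for b in blobs(s,z):print(b[0],b[1],b[2],(TR.T@(b[3]-TO)).round(4))
im=s["color"][130:250,240:360,::-1];a=cv2.resize(im,None,fx=4,fy=4,interpolation=2)[:, :400]
s=snapshot("side");im=s["color"][160:280,240:360,::-1];cv2.imwrite("pics/ts2.png",np.hstack([a,cv2.resize(im,None,fx=4,fy=4,interpolation=2)[:, :400]]))
E
```

```text
clock: 11.08
tool_pos: [0.644, -0.126, 0.2028]
orientation: [-180.0, -0.0, -68.4]
force: [0.3, -0.5, 0.2]
opening: 0.0008
clock: 11.7
tool_pos: [0.6334, -0.0989, 0.2027]
orientation: [-180.0, -0.0, -68.4]
force: [0.4, -0.1, 0.0]
opening: 0.0006
t 11.7 tip in tray [0.0845 0.0435 0.0247] rpy [-1.7999e+02 -1.0000e-02 -6.8420e+01] F [ 0.4 -0.1  0. ] op 0.0006 J [  9.  28. -17.   0. -45.  13.]
(0.08, -0.034, 0.0435) units [ 3.1   0.18 -0.75]
clock: 12.32
tool_pos: [0.5869, -0.2209, 0.2847]
orientation: [-179.8, -0.1, -68.4]
force: [0.9, 0.4, -0.5]
opening: 0.0002
clock: 12.82
tool_pos: [0.6145, -0.291, 0.2821]
orientation: [180.0, 0.0, -68.6]
force: [0.5, 0.3, 1.0]
opening: 0.0001
t 12.825 tip in tray [-0.0037 -0.1283  0.1041] rpy [179.98   0.   -68.56] F [0.5 0.3 1. ] op 0.0001 J [ -9.  26.  -7.   0. -56.  30.]
(0, 0, 0.1) units [-5.13 -0.14  0.16]
W 48 [288.4 210.3] [-0.0399  0.055   0.017 ]
W 31 [283.  232.4] [-0.0884  0.0905  0.017 ]
O 58 [301.4 170.4] [ 0.0464 -0.0189  0.017 ]
O 53 [313.3 215.8] [-0.0785  0.0002  0.017 ]
W 48 [288.4 210.3] [-0.0414  0.0558  0.028 ]
W 31 [283.  232.4] [-0.0895  0.0909  0.028 ]
O 58 [301.4 170.4] [ 0.044  -0.0173  0.028 ]
O 53 [313.3 215.8] [-0.0796  0.0015  0.028 ]
```

View pics/ts2.png

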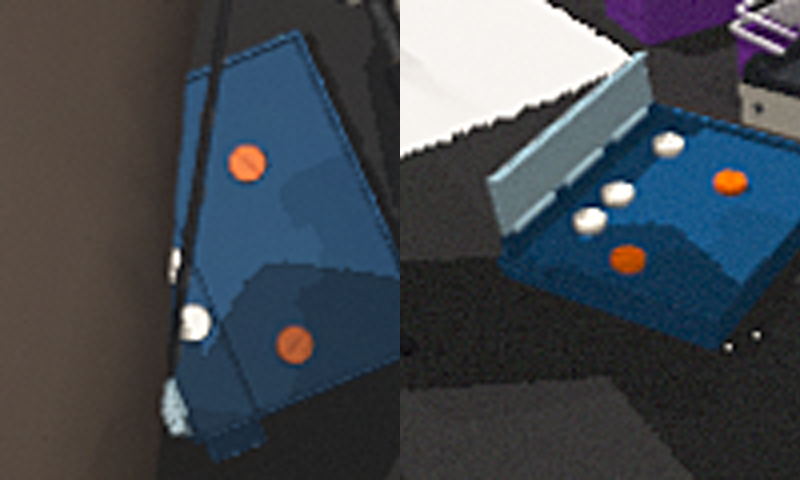

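All three whites sit in the trough in the side crop, at (668,145), (618,193) and (590,220), and both oranges are still on the platform. I'll check numerically that they lie flat, and get the cover's pose.

```bash
python3 - <<'E'
from h import *
s=snapshot("side")
for b in blobs(s,.017,(280,180,330,230)):print(b[0],b[1],b[2],(TR.T@(b[3]-TO)).round(4))
# predicted silhouettes: cover free edge for angles
f=lambda u:((u[0]-400)/4+240,u[1]/4+160)
for a in(1.7,1.8,1.9,1.95):
    print(a,[ (((proj(s,TO+TR@np.array([x,.086+-.048*np.cos(a),.0295+.048*np.sin(a)]))-(240,160))*4+(400,0))).round() for x in(.11,-.11)])
E
```

```text
W 16 [282.3 180.8] [0.1251 0.1716 0.017 ]
W 25 [285.8 185.2] [0.1054 0.1461 0.017 ]
W 26 [306.9 195.5] [0.0828 0.054  0.017 ]
W 31 [294.  207.9] [0.0007 0.0541 0.017 ]
W 33 [287.1 214.5] [-0.04    0.0544  0.017 ]
O 32 [321.9 205.1] [ 0.0563 -0.0126  0.017 ]
O 39 [296.6 224.3] [-0.069   0.0057  0.017 ]
1.7 [array([643.,  50.]), array([490., 182.])]
1.8 [array([637.,  50.]), array([484., 181.])]
1.9 [array([632.,  50.]), array([479., 181.])]
1.95 [array([630.,  50.]), array([476., 181.])]
```

All three tablets lie at tray y ≈ 54–58 mm in both views, so they are flat. The cover is at about 1.7 rad. I'm going behind it now.

```bash

python3 -m handwheel '[[-1,-0.5,0,-1,0,0,0],[-1,-1,0,-0.5,0,0,0],[-1,-1,0,0,0,0,0],[-1,-1,0,0,0,0,0],[-1,-1,0,0,0,0,0]]' | head -5
python3 -m handwheel '[[-1,-1,-0.1,0,0,0,0],[-1,-1,0,0,0,0,0],[-1,-1,0,0,0,0,0],[-1,-1,0,0,0,0,0],[-1,-1,0,0,0,0,0]]' | head -5
python3 -m handwheel '[[-1,-0.7,0,0,0,0,0],[-1,0,0,0,0,0,0]]' | head -5
python3 - <<'E'
from h import *
s=snapshot("top");print(TR.T@(ray(s,(150,215),.09)-TO))
go((0,.128,.138),(0,.128,.055))
E
```

```text
clock: 13.6
tool_pos: [0.5724, -0.1832, 0.3205]
orientation: [-180.0, -0.0, -68.4]
force: [0.2, -0.5, -0.2]
opening: 0.0006
clock: 14.22
tool_pos: [0.5286, -0.0661, 0.3204]
orientation: [-180.0, 0.0, -68.4]
force: [0.5, 0.1, 0.0]
opening: 0.0006
clock: 14.48
tool_pos: [0.5225, -0.0501, 0.3206]
orientation: [-180.0, -0.0, -68.3]
force: [0.3, -0.5, 1.5]
opening: 0.0007
[0.06995261 0.37942375 0.09      ]
t 14.525 tip in tray [-0.0005  0.129   0.1425] rpy [-1.7997e+02 -1.0000e-02 -6.8340e+01] F [ 0.5  0.  -0.5] op 0.0002 J [ 16.  11. -25.   0. -54.   6.]
(0, 0.128, 0.138) units [ 0.04 -0.02  0.18]
(0, 0.128, 0.055) units [-0.    0.    3.32]
```

```bash

python3 -m handwheel '[[-1,0,0,1,0,0,0],[-1,0,0,1,0,0,0],[-1,0,0,1,0,0,0],[-1,0,0,0.5,0,0,0],[-1,0,0,0,0,0,0]]' | head -5
python3 -m handwheel '[[-1,-0.35,0,0,0,0,0],[-1,-0.35,0,0,0,0,0],[-1,-0.35,0,0,0,0,0],[-1,-0.3,0,0,0,0,0],[-1,0,0,0,0,0,0]]' | head -5
python3 -m handwheel '[[-1,-0.3,0,0,0,0,0],[-1,-0.3,0,0,0,0,0],[-1,-0.25,0,0.05,0,0,0],[-1,-0.25,0,0.05,0,0,0],[-1,0,0,0,0,0,0]]' | head -5
python3 - <<'E'
from h import *
go((0,.068,.0526),(0,.058,.044),(0,.0555,.031))
s=snapshot("side");cv2.imwrite("pics/s3.png",cv2.resize(s["color"][130:270,220:380,::-1],None,fx=4,fy=4))
E
```

```text
clock: 15.15
tool_pos: [0.5229, -0.0515, 0.232]
orientation: [179.9, 0.0, -68.5]
force: [-0.3, -0.2, 0.4]
opening: 0.0002
clock: 15.78
tool_pos: [0.5104, -0.0191, 0.2329]
orientation: [-180.0, 0.0, -68.4]
force: [0.9, -0.0, 0.1]
opening: 0.0006
clock: 16.4
tool_pos: [0.5003, 0.0062, 0.23]
orientation: [180.0, 0.0, -68.4]
force: [0.3, 0.2, -0.1]
opening: 0.0006
t 16.4 tip in tray [-0.0008  0.1902  0.052 ] rpy [179.98   0.   -68.39] F [ 0.3  0.2 -0.1] op 0.0006 J [ 23.  15. -34.  -0. -41.  -2.]
(0, 0.068, 0.0526) units [ 4.89 -0.03 -0.02]
(0, 0.058, 0.044) units [0.4  0.   0.34]
(0, 0.0555, 0.031) units [ 0.1  -0.    0.52]
```

View pics/s3.png

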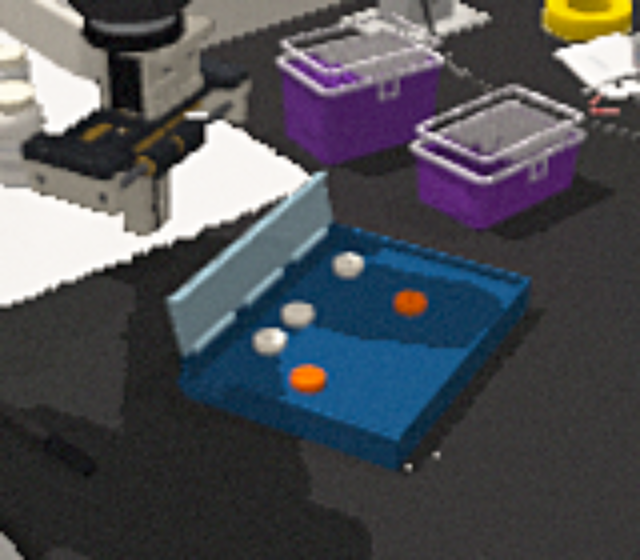

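I had the sign wrong (tool x is −tray y), so the fingers moved away from the cover. The picture shows nothing was touched: the cover still stands, tablets are in the trough, and the bottle at far left is clear. Going the right way now.

```bash

python3 -m handwheel '[[-1,0.8,0,-0.12,0,0,0],[-1,0.8,0,0,0,0,0],[-1,0.8,0,0,0,0,0],[-1,0.6,0,0,0,0,0],[-1,0.4,0,0,0,0,0]]' | head -5
python3 -m handwheel '[[-1,0.3,0,0,0,0,0],[-1,0.3,0,0,0,0,0],[-1,0.2,0,0,0,0,0],[-1,0.2,0,0,0,0,0],[-1,0,0,0,0,0,0]]' | head -5
python3 - <<'E'
from h import *
go((0,.068,.0526),(0,.058,.044),(0,.0555,.031))
E
```

```text
clock: 17.08
tool_pos: [0.5319, -0.074, 0.2331]
orientation: [180.0, 0.0, -68.5]
force: [-0.8, 0.5, -0.2]
opening: 0.0005
clock: 17.7
tool_pos: [0.541, -0.0967, 0.2332]
orientation: [-180.0, -0.0, -68.4]
force: [-0.5, 0.4, -0.0]
opening: 0.0004
t 17.7 tip in tray [-0.0006  0.0795  0.0552] rpy [-180.     -0.    -68.44] F [-0.5  0.4 -0. ] op 0.0004 J [ 10.  19. -27.   0. -44.  11.]
(0, 0.068, 0.0526) units [ 0.46 -0.02  0.1 ]
(0, 0.058, 0.044) units [0.4  0.   0.34]
(0, 0.0555, 0.031) units [0.1  0.   0.52]
```

```bash

python3 -m handwheel '[[-1,0.23,0,0.05,0,0,0],[-1,0.23,0,0.05,0,0,0],[-1,0.2,0,0.17,0,0,0],[-1,0.2,0,0.17,0,0,0],[-1,0,0,0,0,0,0]]' | head -5
python3 -m handwheel '[[-1,0.05,0,0.2,0,0,0],[-1,0.05,0,0.2,0,0,0],[-1,0,0,0,0,0,0]]' | head -5
python3 - <<'E'
from h import *
go((0,.0555,.031))
E
```

```text
clock: 18.32
tool_pos: [0.5487, -0.1169, 0.2216]
orientation: [179.9, 0.0, -68.5]
force: [-0.1, 0.6, 0.3]
opening: 0.0005
clock: 18.7
tool_pos: [0.5495, -0.1188, 0.2116]
orientation: [179.9, 0.0, -68.4]
force: [-0.0, 0.3, -0.3]
opening: 0.0006
t 18.7 tip in tray [-0.001   0.0559  0.0336] rpy [ 1.7995e+02  2.0000e-02 -6.8440e+01] F [-0.   0.3 -0.3] op 0.0006 J [  8.  22. -27.  -0. -42.  14.]
(0, 0.0555, 0.031) units [ 0.01 -0.04  0.1 ]
```

```bash

python3 -m handwheel '[[-1,0.2,0,0.1,0,0,0],[-1,0,0,0,0,0,0],[-1,0,0,0,0,0,0]]' | head -4
python3 -m handwheel '[[-1,0,0,0.06,0,0,0],[-1,0,0,0,0,0,0],[-1,0,0,0,0,0,0]]' | head -4
python3 -m handwheel '[[-1,0,0,0.06,0,0,0],[-1,0,0,0,0,0,0],[-1,0,0,0,0,0,0]]' | head -4
```

```text
clock: 19.08
tool_pos: [0.5516, -0.1235, 0.2097]
orientation: [-180.0, 0.0, -68.4]
force: [0.5, 0.1, -0.5]
clock: 19.45
tool_pos: [0.5516, -0.1234, 0.2093]
orientation: [-180.0, -0.0, -68.4]
force: [-3.1, 1.1, 10.9]
clock: 19.82
tool_pos: [0.5516, -0.1234, 0.2091]
orientation: [-179.9, -0.1, -68.4]
force: [-8.9, 2.4, 23.6]
```

Firm contact at tip z ≈ 31 mm, which is the shut height. Lifting off to check.

```bash

python3 -m handwheel '[[-1,0,0,-0.3,0,0,0],[-1,0,0,-0.8,0,0,0],[-1,0,0,-1,0,0,0],[-1,0,0,-1,0,0,0],[-1,1,0,-1,0,0,0]]' | head -4
python3 -m handwheel '[[-1,1,0,-1,0,0,0],[-1,1,0,0,0,0,0],[-1,1,0,0,0,0,0],[-1,1,0,0,0,0,0],[-1,1,0,0,0,0,0]]' | head -4
python3 -m handwheel '[[-1,1,0,0,0,0,0],[-1,1,0,0,0,0,0],[-1,1,0,0,0,0,0],[-1,1,0,0,0,0,0],[-1,0,0,0,0,0,0]]' | head -4
python3 - <<'E'
from h import *
go()
s=snapshot("top");a=cv2.resize(s["color"][130:250,240:340,::-1],None,fx=4,fy=4,interpolation=2)
s=snapshot("side");im=s["color"][160:280,240:340,::-1];cv2.imwrite("pics/ts4.png",np.hstack([a,cv2.resize(im,None,fx=4,fy=4,interpolation=2)]))
for z in(.03,.035): print([(((proj(s,TO+TR@np.array([x,.038,z]))-(240,160))*4+(400,0))).round() for x in(.11,-.11)])
E
```

```text
clock: 20.45
tool_pos: [0.5605, -0.146, 0.3102]
orientation: [-180.0, 0.0, -68.3]
force: [0.7, 0.5, -0.6]
clock: 21.08
tool_pos: [0.6069, -0.2636, 0.334]
orientation: [180.0, 0.0, -68.4]
force: [-0.5, -0.3, 0.8]
clock: 21.7
tool_pos: [0.6436, -0.3573, 0.3332]
orientation: [180.0, 0.0, -68.5]
force: [-0.4, 1.0, 0.1]
t 21.7 tip in tray [-0.0011 -0.2005  0.1552] rpy [ 1.7995e+02  3.0000e-02 -6.8530e+01] F [-0.4  1.   0.1] op 0.0005 J [-14.  29.   4.   0. -65.  35.]
[array([701., 118.]), array([557., 259.])]
[array([702., 112.]), array([557., 253.])]
```

View pics/ts4.png

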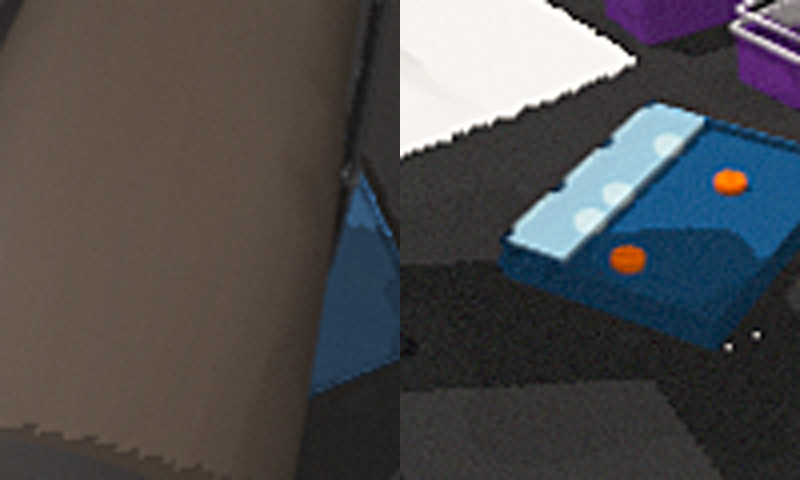

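The side crop shows the cover shut flat over the three white tablets. Its free edge runs from about (705,118) to (565,260), where z = 30 mm predicts it, and both oranges are still on the platform. Handing in.

```bash
python3 -c "
from plant import *
print(close_job())"
```

```text
the job is handed in; nothing more can be done
None
```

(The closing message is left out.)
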